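# Clip the upper wheel onto its spindle

### The arm

A 6-joint arm with a two-finger parallel gripper is mounted at the origin on the work surface. World frame = base frame: x ahead of the robot, y to its left, z up, the work surface at z = 0. Lengths are in mm, angles in rad, forces in N, time in s.
With the tool pointing down it reaches from about 350 to 775 mm from the base axis. Payload 7.3 kg.
Tool frame: the origin (TCP) lies on the centre line of the jaws, within the pads' length; the fingertips stand 17 mm ahead of it and the grasp point (between the pads) lies 2 mm behind it; z points along the fingers, y is the line along which they close (so a half turn about z gives the same grasp; the last joint's range is limited). The gripper opens to 92 mm and grips with 3 to 60 N. Pads are 19 mm wide; open, the fingers measure 130 mm over their backs; the gripper's body (75 mm by 190 mm) begins 47 mm behind the grasp point.
Start: joints at [-1.365, 0.342, 1.524, -0, 1.275, -0.146], TCP at [180.931, -492.856, 243.741] pointing down, gripper open.
Joint ranges: [-2.53, 2.53], [-0.77, 2.02], [0.04, 2.7], [-1, 4.14], [0.28, 2.66], [-3.11, 3.11]. Speed limits (rad/s): [2.57, 2.57, 3.14, 3.14, 3.14, 3.14].

### API

Orientations are given as [roll, pitch, yaw] about the fixed x, y, z axes, in that order (R = Rz(yaw) Ry(pitch) Rx(roll)).
In Python, from plant import bot gives the robot as it stands. The module is installed in compiled form; this text tells all that it offers.
- The arm moves only by the shell command python3 -m pendant 'ROWS'. ROWS is JSON, a list of rows, each a list of 3 entries, a list of its own where there are three numbers: the shift along the world's x, y, z as a fraction of full scale, then the turn, a rotation vector about the world's x, y, z as a fraction of full scale, then the opening, from -1 (shut) to 1 (fully open), so that 0 is half open. In form: [[[tx, ty, tz], [rx, ry, rz], claw], ...]. A call has exactly 10 rows; each row shifts and turns the commanded pose from where the row before left it; what a row does not reach is not made up. Full scale, the value 1, is 30 mm for a shift and 0.12 rad for a turn. A row lasts 1/12 s, in which the tool goes at most 41.7 mm and 7.16 degrees, less where a joint would pass 70% of its speed; a pose out of reach is approached as far as the arm can. A call with a number of a shift or a turn outside -1 to 1 is refused whole. A call with a gripper value outside its range is refused whole. The fingers move at their own pace and stop on an object; the grip force is fixed at half the most. Time passes only in rows, so rows that do not move let the fingers close, or fill a call up. It gives the time, the measured TCP pose, the force, the opening and the grip force at its end, in the units of the state.
- bot.get_obs(): the state, without advancing time (a new reading comes with each control period).
- bot.capture(name): name is "scene" or "top" or "wrist"; returns the picture (384x512x3 uint8, blue, green, red); there is no depth.
- bot.camera_params(name): a dict with "fovy" (degrees; the focal length in pixels is half the picture's height over the tangent of half this angle, whatever the lens; pixels are square), "cx", "cy" (the principal point, pixels), "camera_from_world" (4x4, takes a point from world to camera coordinates). Camera axes: x right, y down, z forward; pixel columns grow to the right and rows downward; lengths in mm; the calibration is good to about 2 mm. A picture is of the moment at which its call begins: read the wrist's pose just before it. camera_params takes no time and is no camera call; for the wrist camera it gives the pose at the moment of the call.
- bot.close_job(): hands the job in; it is judged then, once.
The state is a dict: "time": time; "joint_positions": joint angles; "dq": joint speeds; "tau": joint torques, N m; "tool_pos": TCP position; "tcp_rot": TCP orientation; "contact_force": force on the tool from outside, world axes, zero at the start; "moment": the same for the moment, N m; "grip_width": finger opening in mm; "finger_force": force on a finger pad.
Only numpy, scipy, OpenCV 4.12 (cv2) and the standard library are available. Lean on these libraries where they do the work, as an engineer would, in place of code of your own. Each camera call takes 0.05 s, during which the arm holds its last target. There are 200 camera calls.

### The job

The big green wheel of the panel-wheeling machine lies flat on its stand, and two open horseshoe clips lie loose on its top face. Push the larger clip sideways, mouth first, into the groove of the wheel's spindle until it is fully home, lying flat on the wheel under the spindle's head. Let go of it, and leave the smaller clip where it lies.

Things in the scene. Friction and masses are not known exactly. Their poses are not given: they have to be found in the camera images.
- groove (a point): Spindle axis at the height of the wheel's flat top face, 70 mm above the bench; z up. The fixed green wheel, 220 mm across, lies flat at any yaw. From its centre the spindle rises: first the groove, a neck 16 mm thick and 10 mm high, then a head 26 mm across ending 24 mm above the face. A loose washer lies on the face too. The 140 mm wheel elsewhere has its clip already on: not part of the job.
- clip_lug (a point): Larger clip (loose steel, 70 g): middle of its upright lug, 22 mm above the clip's underside. Lug 16 mm long (x), 12 mm wide (y), 44 mm tall, to pinch across its width or push from behind. x points from the lug to the clip's mouth, z up. It starts flat on the wheel, eye 45 to 60 mm from the spindle's axis, mouth towards the spindle within 35 degrees.
- clip_eye (a point): Larger clip: centre of its eye at its underside, 31 mm ahead (+x) of the lug's middle; axes as the lug's. A flat horseshoe 6 mm thick, 38 mm wide, eye 18 mm across, open to +x by an 18 mm slot that flares at the tips, which reach 18 mm ahead of this point. The lug's back is 39 mm behind it. Home, this point lies on the spindle's axis.
- small_clip_mid (a point): Smaller clip, loose steel, too small for this spindle: same shape, 23 mm wide, 11 mm eye, lug 26 mm tall. Point at the centre of its eye, 3 mm above its underside. It lies flat on the wheel, beyond the spindle from the larger clip, and stays there.
Mind the look-alikes: they are no part of the job. Leave any orange or red look-alike of the part that bears clip_lug alone.

How it is judged (in metres and radians):
At the end, for the whole second after the job is handed in: The larger clip sits in the spindle groove: the centre of its eye within 8 mm of the spindle's axis, its underside on the wheel's face (no more than 5 mm above it, within 10 degrees of flat), and the smaller clip has stayed within 30 mm of where it lay (horizontal distance between clip_eye and groove below 0.008 m and z of clip_eye in the frame of groove between -0.004 and 0.005 m and angle between clip_eye's own z axis and vertical below 0.17 rad and distance of small_clip_mid from where it was at the start of the episode below 0.03 m); the robot touches nothing.
It fails at once if the smaller clip is moved by more than 30 mm (distance of small_clip_mid from where it was at the start of the episode above 0.03 m).
It also fails if it takes over 34 s, if anything falls off the work surface, if the arm or the gripper's body presses on something with over 40 N, if the wrist force passes 120 N, or if a joint passes its speed limit or range.

## Working session

There is one attempt and no reset: what is moved stays moved. The work goes in short steps, Python scripts to look and compute and a shell command to move; the robot and the scene stay as the last step left them, time stands still between calls to the robot, and variables do not carry over. Pictures are saved under pics/ and viewed, at most 10 in all, crops included, and the job is handed in when it is done.

```bash
mkdir -p pics
python3 - <<'E'
from plant import bot
import cv2,numpy as np
print(bot.get_obs())
a=bot.capture("scene");b=bot.capture("top")
cv2.imwrite("pics/scene.png",a);cv2.imwrite("pics/top.png",b)
for n in("scene","top"):print(bot.camera_params(n))
E
```

```text
{'time': 0.0, 'joint_positions': array([-1.36501151e+00,  3.42714287e-01,  1.52501831e+00, -2.38970044e-06,
        1.27539220e+00, -1.46008003e-01]), 'dq': array([ 9.74533616e-04,  7.85264144e-05, -4.42041236e-04,  1.16633927e-03,
        9.27755721e-04,  1.43228372e-03]), 'tau': array([ 1.15057514e-04, -4.31246710e+01, -2.44215059e+01,  7.18762306e-02,
        5.59891749e-02, -1.41873629e-04]), 'tool_pos': array([ 180.84293932, -492.46467671,  243.04887098]), 'tcp_rot': array([-3.14007648e+00, -2.20650371e-04,  3.51793353e-01]), 'contact_force': array([-0.62369981,  0.41953341,  0.1598358 ]), 'moment': array([-0.02677539, -0.02722823, -0.01969783]), 'finger_force': 0.0, 'grip_width': 91.5375809216763}
{'fovy': 50.58790055571626, 'cx': 258.1251807229015, 'cy': 189.09534614847146, 'camera_from_world': array([[ 7.45140195e-01,  6.66885442e-01, -5.46775121e-03,
        -4.73627839e+02],
       [ 4.23820457e-01, -4.79851441e-01, -7.68191913e-01,
        -1.17848315e+02],
       [-5.14919712e-01,  5.70093327e-01, -6.40196289e-01,
         1.00782444e+03],
       [ 0.00000000e+00,  0.00000000e+00,  0.00000000e+00,
         1.00000000e+00]])}
{'fovy': 54.93067283557367, 'cx': 255.017857988222, 'cy': 195.00254662552726, 'camera_from_world': array([[ 2.14000892e-02, -9.99548560e-01,  2.10881850e-02,
         6.72758974e+01],
       [-9.85965427e-01, -2.45931066e-02, -1.65128301e-01,
         5.54723384e+02],
       [ 1.65572379e-01, -1.72584610e-02, -9.86046618e-01,
         7.52622310e+02],
       [ 0.00000000e+00,  0.00000000e+00,  0.00000000e+00,
         1.00000000e+00]])}
```

View pics/top.png

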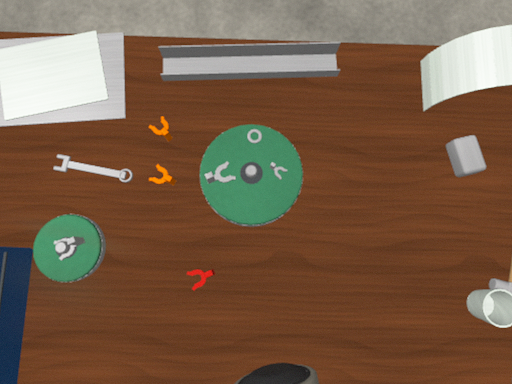

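View pics/scene.png

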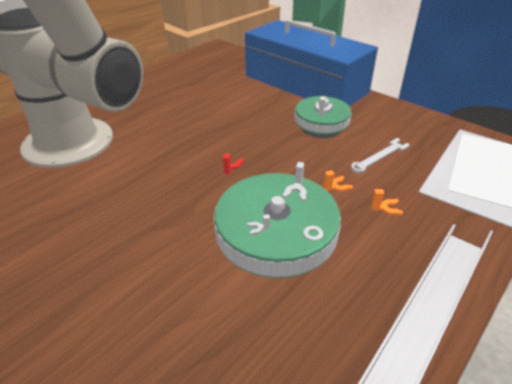

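Top view: green wheel at (251,173) and its spindle head at (251,172). The larger grey clip is at about (221,173) with its lug at about (210,178), the small clip at (279,170) and the washer at (254,136). Look-alikes: orange at (160,128) and (160,175), red at (200,277), and the already mounted clip at (66,247). I choose the grey one on the big wheel and check it in a crop.

```bash
cat > h.py <<'E'
import cv2,numpy as np
def ray(P,u,v,z):
    f=192/np.tan(np.radians(P["fovy"])/2);T=P["camera_from_world"];R=T[:3,:3];c=-R.T@T[:3,3]
    d=R.T@np.array([(u-P["cx"])/f,(v-P["cy"])/f,1]);return c+d*(z-c[2])/d[2]
def proj(P,p):
    f=192/np.tan(np.radians(P["fovy"])/2);q=P["camera_from_world"]@np.append(p,1)
    return q[0]/q[2]*f+P["cx"],q[1]/q[2]*f+P["cy"]
E
python3 - <<'E'
from h import *
from plant import bot
P=bot.camera_params("top");a=cv2.imread("pics/top.png")
c=cv2.resize(a[115:235,190:310],None,fx=5,fy=5,interpolation=cv2.INTER_CUBIC);cv2.imwrite("pics/c1.png",c)
h=cv2.cvtColor(a,cv2.COLOR_BGR2HSV);m=cv2.inRange(h,(65,80,40),(95,255,255));m[:,:190]=0;m[:,310:]=0;m[:110]=0;m[240:]=0
k=max(cv2.findContours(m,0,2)[0],key=cv2.contourArea);e=cv2.fitEllipse(cv2.convexHull(k));print(e)
print("wheel",ray(P,*e[0],70))
E
```

```text
((250.74667358398438, 174.26719665527344), (99.59698486328125, 101.77841186523438), 90.92015075683594)
wheel [593.06137168  90.5065513   70.        ]
```

View pics/c1.png

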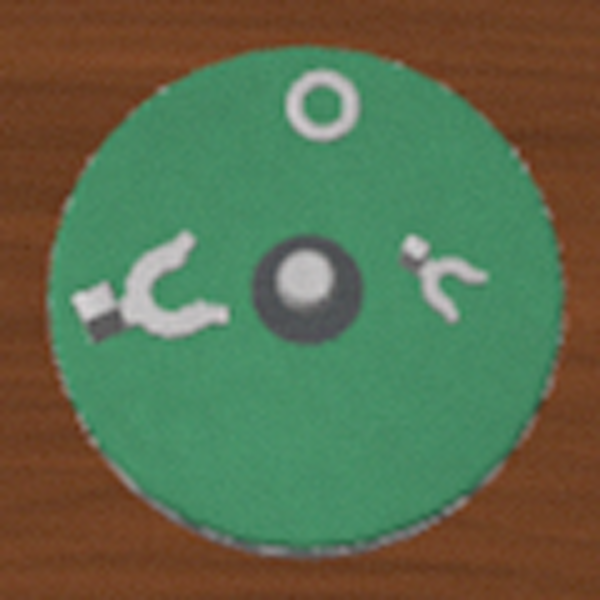

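The crop shows the larger clip: tips at crop (188,240) and (222,315), lug top at (95,300), lug base at about (112,328), and spindle head top at (305,275). The mouth faces the spindle with a skew of about 24°.

Run:
```python
from h import *
from plant import bot
P=bot.camera_params("top");g=lambda x,y,z:ray(P,190+(x-2)/5,115+(y-2)/5,z)
t1,t2=g(188,240,76),g(224,315,76);lt=g(95,299,114);sp=g(304,275,94)
d=t2-t1;ya=np.degrees(np.arctan2(d[0],-d[1]));m=(t1+t2)/2
print("tips",t1,t2,"lug",lt,"spindle",sp)
dd=m-lt;print("mouth dir deg",np.degrees(np.arctan2(dd[1],dd[0])),np.hypot(*dd[:2]),"tipdir",np.degrees(np.arctan2(d[1],d[0])))
# yaw candidate for tool: tool y perpendicular to clip x
print(bot.camera_params("wrist"))
```

```text
tips [615.52903959 140.64378102  76.        ] [583.68283738 124.52725776  76.        ] lug [580.66431768 174.34180056 114.        ] spindle [597.41304093  91.55147151  94.        ]
mouth dir deg -65.59985023185807 45.85163045831564 tipdir -153.15723084731448
{'fovy': 71.50989055131899, 'cx': 253.1536583725907, 'cy': 187.66247318462533, 'camera_from_world': array([[ 3.45003330e-01, -9.38601074e-01, -8.52151053e-04,
        -5.24307026e+02],
       [-9.04129297e-01, -3.32575994e-01,  2.68222710e-01,
        -3.40475775e+01],
       [-2.52037529e-01, -9.17672736e-02, -9.63356555e-01,
         3.89057731e+02],
       [ 0.00000000e+00,  0.00000000e+00,  0.00000000e+00,
         1.00000000e+00]])}
```

```bash
R='[[0.444,0.74,0],[0,0,0.46],0.3]'; 
python3 -m pendant '[[[0.444,0.74,0],[0,0,0.46],0.3],[[0.444,0.74,0],[0,0,0.46],0.3],[[0.444,0.74,0],[0,0,0.46],0.3],[[0.444,0.74,0],[0,0,0.46],0.3],[[0.444,0.74,0],[0,0,0.46],0.3],[[0.444,0.74,0],[0,0,0.46],0.3],[[0.444,0.74,0],[0,0,0.46],0.3],[[0.444,0.74,0],[0,0,0.46],0.3],[[0.444,0.74,0],[0,0,0.46],0.3],[[0.444,0.74,0],[0,0,0.46],0.3]]'
python3 -m pendant '[[[0.444,0.74,0],[0,0,0.46],0],[[0.444,0.74,0],[0,0,0.46],0],[[0.444,0.74,0],[0,0,0.46],0],[[0.444,0.74,0],[0,0,0.46],0],[[0.444,0.74,0],[0,0,0.46],0],[[0.444,0.74,0],[0,0,0.46],0],[[0.444,0.74,0],[0,0,0.46],0],[[0.444,0.74,0],[0,0,0.46],0],[[0.444,0.74,0],[0,0,0.46],0],[[0.444,0.74,0],[0,0,0.46],0]]'
```

```text
time: 0.93
tool_pos: [314.4, -269.6, 243.5]
tcp_rot: [-3.141, -0.0, 0.906]
contact_force: [0.7, -0.8, 0.1]
grip_width: 59.4
finger_force: 0.0
time: 1.77
tool_pos: [447.6, -47.5, 243.5]
tcp_rot: [-3.141, -0.0, 1.459]
contact_force: [0.6, 0.3, 0.2]
grip_width: 45.8
finger_force: 0.0
```

```bash
python3 -m pendant '[[[0.48,0.8,-0.06],[0,0,0.5],0],[[0.48,0.8,-0.06],[0,0,0.5],0],[[0.48,0.8,-0.06],[0,0,0.5],0],[[0.48,0.8,-0.06],[0,0,0.5],0],[[0.48,0.8,-0.06],[0,0,0.5],0],[[0.48,0.8,-0.06],[0,0,0.5],0],[[0.48,0.8,-0.06],[0,0,0.5],0],[[0.48,0.8,-0.06],[0,0,0.5],0],[[0.48,0.8,-0.06],[0,0,0.5],0],[[0,0,0],[0,0,0],0]]'
python3 - <<'E'
from h import *
from plant import bot
o=bot.get_obs();P=bot.camera_params("wrist");a=bot.capture("wrist");cv2.imwrite("pics/w1.png",a)
import pickle;pickle.dump(P,open("w1.pkl","wb"))
for n,p in dict(lug=(580.5,174,114),sp=(595,91.5,94),spz70=(595,91.5,70),eye=(593.5,146,76)).items():print(n,proj(P,p))
E
```

```text
time: 2.6
tool_pos: [578.0, 170.9, 226.1]
tcp_rot: [3.141, -0.002, 2.002]
contact_force: [-0.5, -0.3, 0.6]
grip_width: 46.2
finger_force: 0.0
lug (np.float64(257.12999295375937), np.float64(188.08119502285436))
sp (np.float64(237.84644278794596), np.float64(252.03241421395597))
spz70 (np.float64(238.94613866397583), np.float64(242.23691206630085))
eye (np.float64(256.66255935129215), np.float64(205.06496378712743))
```

View pics/w1.png

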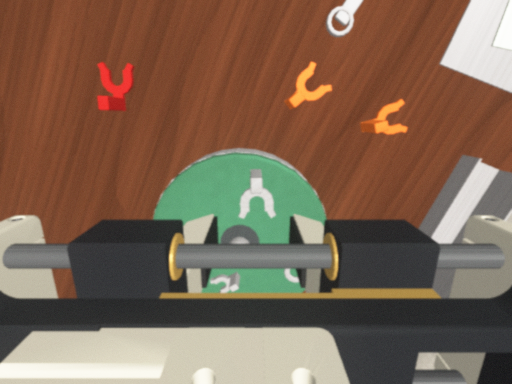

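The wrist view shows the larger clip with its lug at about (256,180) and tips at about (241,213) and (273,213). The spindle's dark disc is at about (239,238), half hidden by the gripper. This agrees with the predictions. I zoom in for the yaw and lug position.

Run:
```python
import cv2
a=cv2.imread("pics/w1.png");cv2.imwrite("pics/c2.png",cv2.resize(a[160:260,205:305],None,fx=6,fy=6,interpolation=cv2.INTER_CUBIC))
```

```text
(no output)
```

View pics/c2.png

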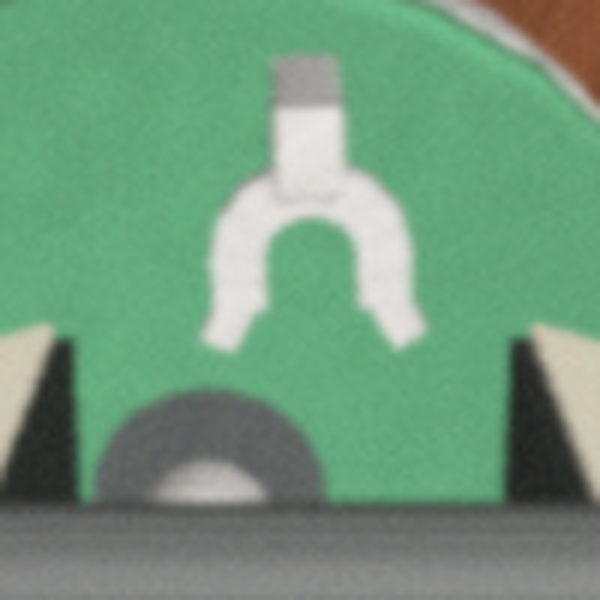

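Run:
```python
from h import *
import pickle
P=pickle.load(open("w1.pkl","rb"));g=lambda x,y,z:ray(P,205+(x-2.5)/6,160+(y-2.5)/6,z)
L=g(309,150,114);t1,t2=g(220,350,76),g(406,348,76);m=(t1+t2)/2;e=g(311,263,76)
d=t2-t1;q=m-L
print("lug",L,"eye",e,"tips",t1,t2,"dist",np.hypot(*q[:2]),"yaw tips",np.degrees(np.arctan2(d[1],d[0])),"yaw lugtip",np.degrees(np.arctan2(q[1],q[0])))
# disc left/right edges & top
print("disc L/R",g(97,480,70),g(326,480,70),"top",g(211,390,70))
print("mid",(g(97,480,70)+g(326,480,70))/2)
```

```text
lug [578.06903975 176.79603685 114.        ] eye [592.4001004  147.69717287  76.        ] tips [583.83692241 124.10017809  76.        ] [616.51869566 139.61113266  76.        ] dist 50.0842846300166 yaw tips 25.38928061167094 yaw lugtip -63.80476260807902
disc L/R [573.39959601  85.46843988  70.        ] [615.67938182 104.94487013  70.        ] top [586.43722784 113.20440012  70.        ]
mid [594.53948892  95.20665501  70.        ]
```

```bash
python3 -m pendant '[[[0.03,0.15,-0.6],[0,0,0.12],0],[[0,0,-0.6],[0,0,0],0],[[0,0,-0.6],[0,0,0],0],[[0,0,-0.6],[0,0,0],0],[[0,0,-0.6],[0,0,0],0],[[0,0,-0.6],[0,0,0],0],[[0,0,-0.5],[0,0,0],0],[[0,0,-0.2],[0,0,0],0],[[0,0,0],[0,0,0],0],[[0,0,0],[0,0,0],0]]'
python3 - <<'E'
from h import *
from plant import bot
import pickle
P=bot.camera_params("wrist");a=bot.capture("wrist");cv2.imwrite("pics/w2.png",a);pickle.dump(P,open("w2.pkl","wb"))
cv2.imwrite("pics/c3.png",cv2.resize(a[120:320,155:355],None,fx=3,fy=3,interpolation=cv2.INTER_CUBIC))
E
```

```text
time: 3.48
tool_pos: [577.8, 171.1, 99.0]
tcp_rot: [3.142, 0.0, 2.009]
contact_force: [1.0, -0.1, 0.7]
grip_width: 46.3
finger_force: 0.0
```

View pics/c3.png

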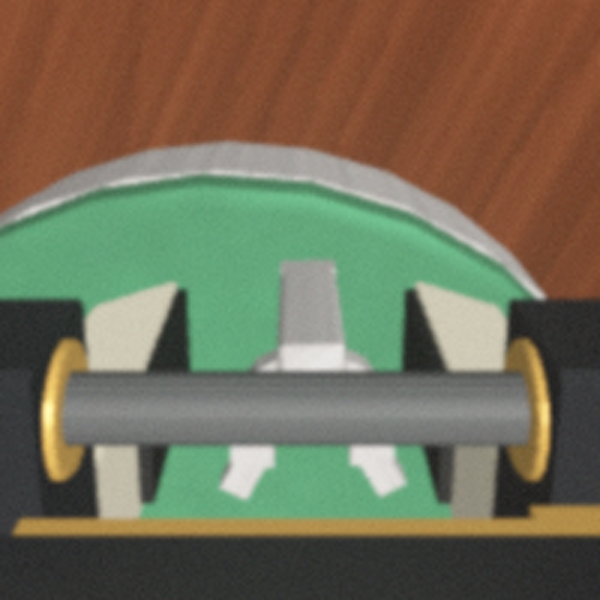

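Run:
```python
from h import *
from plant import bot
import pickle
P=pickle.load(open("w2.pkl","rb"));g=lambda x,y,z:ray(P,155+(x-1)/3,120+(y-1)/3,z)
o=bot.get_obs();print(o["tool_pos"],o["tcp_rot"],o["time"])
x=-np.array([np.cos(2.009),np.sin(2.009)])
b=g(311,345,114);print("back edge",b,"centre",b[:2]+8*x)
b=g(308,262,76);print("back bottom?",b,"centre",b[:2]+8*x)
t1,t2=g(236,495,76),g(389,493,76);d=t2-t1;m=(t1+t2)/2;print("tips",t1,t2,np.degrees(np.arctan2(d[1],d[0])),"lug from tips",m[:2]-48*x)
```

```text
[578.2788361  171.31115345  99.54931014] [3.14023726e+00 4.64442943e-04 2.00954264e+00] 3.5333
back edge [574.73756491 183.29406755 114.        ] centre [578.1320733  176.04994492]
back bottom? [574.15193195 184.59876272  76.        ] centre [577.54644034 177.35464009]
tips [583.74379392 124.78815039  76.        ] [616.14659029 140.62425569  76.        ] 26.045985514754186 lug from tips [579.57814175 176.17093886]
```

```bash
python3 -m pendant '[[[0.02,0.16,-0.03],[0,0,0.1],0],[[0,0,-0.03],[0,0,0],0],[[0,0,0],[0,0,0],-0.4],[[0,0,0],[0,0,0],-0.7],[[0,0,0],[0,0,0],-1],[[0,0,0],[0,0,0],-1],[[0,0,0],[0,0,0],-1],[[0,0,0],[0,0,0],-1],[[0,0,0],[0,0,0],-1],[[0,0,0],[0,0,0],-1]]'
```

```text
time: 4.37
tool_pos: [578.5, 176.4, 96.8]
tcp_rot: [3.141, 0.0, 2.022]
contact_force: [-0.6, -1.1, 0.6]
grip_width: 11.4
finger_force: 30.0
```

```bash
python3 -m pendant '[[[-0.107,-0.05,0],[0,0,0],-1],[[-0.107,-0.05,0],[0,0,0],-1],[[-0.107,-0.05,0],[0,0,0],-1],[[-0.107,-0.05,0],[0,0,0],-1],[[-0.107,-0.055,0],[0,0,0],-1],[[-0.107,-0.055,0],[0,0,0],-1],[[0.11,-0.225,0],[0,0,0],-1],[[0.11,-0.225,0],[0,0,0],-1],[[0,0,0],[0,0,0],-1],[[0,0,0],[0,0,0],-1]]'
python3 - <<'E'
from h import *
from plant import bot
import pickle
o=bot.get_obs();print(o["tool_pos"],o["tcp_rot"],o["contact_force"])
P=bot.camera_params("wrist");a=bot.capture("wrist");pickle.dump(P,open("w3.pkl","wb"))
S=bot.camera_params("scene");b=bot.capture("scene")
cv2.imwrite("pics/w3.png",a);cv2.imwrite("pics/s3.png",b)
A=cv2.resize(a[160:310,190:315],None,fx=3.2,fy=3.2,interpolation=2)[:480,:400];B=cv2.resize(b[160:280,220:320],None,fx=4,fy=4,interpolation=2)
cv2.imwrite("pics/c4.png",np.hstack([A,B]))
for p in((595.8,91.5,94),):print(proj(P,p),proj(S,p))
E
```

```text
time: 5.2
tool_pos: [566.4, 152.8, 96.8]
tcp_rot: [3.141, 0.0, 2.021]
contact_force: [0.4, -0.1, 0.9]
grip_width: 11.8
finger_force: 30.0
[566.35740712 152.75906552  96.7632596 ] [3.14118166e+00 4.33551542e-04 2.02100224e+00] [ 0.42407651 -0.06033422  0.88714673]
(np.float64(253.3305016350132), np.float64(334.668694364957)) (np.float64(276.20118439464574), np.float64(199.968985306445))
```

View pics/c4.png

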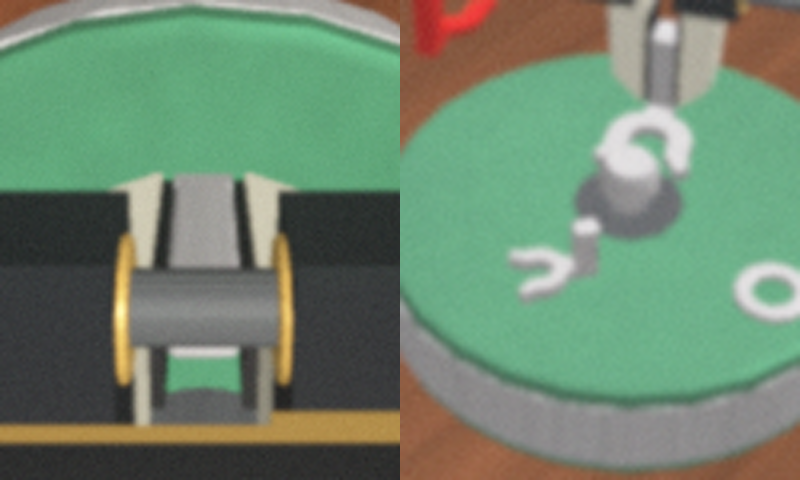

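Run:
```python
from h import *
from plant import bot
S=bot.camera_params("scene");
for n,p in dict(eye=(579.9,124.9,76),head=(595.8,91.5,94),base=(595.8,91.5,70),lugtop=(566.4,152.8,114)).items():
  u,v=proj(S,p);print(n,((u-220)*4+402,(v-160)*4+2))
a=np.array(proj(S,(580.8,125.3,76)))-proj(S,(579.9,124.9,76));print("1mm lateral -> crop px",a*4)
```

```text
eye (np.float64(646.3495543225877), np.float64(139.72189454233558))
head (np.float64(626.804737578583), np.float64(161.87594122578002))
base (np.float64(625.5375356842121), np.float64(203.22938957209624))
lugtop (np.float64(665.0913540174754), np.float64(32.27993351697785))
1mm lateral -> crop px [2.11201121 0.42784965]
```

Run:
```python
from h import *
from plant import bot
for n,(r0,r1,c0,c1) in dict(scene=(185,230,255,300),top=(155,190,235,268)).items():
  P=bot.camera_params(n);a=cv2.imread(f"pics/{n}.png")
  h=cv2.cvtColor(a,cv2.COLOR_BGR2HSV);m=((h[...,1]<70)).astype(np.uint8);w=np.zeros_like(m);w[r0:r1,c0:c1]=m[r0:r1,c0:c1]
  k=max(cv2.findContours(w,0,2)[0],key=cv2.contourArea);
  dark=w*((h[...,2]<115)).astype(np.uint8);br=w*((h[...,2]>170)).astype(np.uint8)
  k=cv2.convexHull(max(cv2.findContours(dark,0,2)[0],key=cv2.contourArea));e=cv2.fitEllipse(k)
  kb=max(cv2.findContours(br,0,2)[0],key=cv2.contourArea);eb=cv2.fitEllipse(kb)
  print(n,"disc",e,ray(P,*e[0],70.5),"head",eb,ray(P,*eb[0],94))
```

```text
scene disc ((269.3126525878906, 211.05764770507812), (4.12265157699585, 9.77961540222168), 121.30231475830078) [588.81383008  82.04119324  70.5       ] head ((284.0680847167969, 194.84234619140625), (11.898387908935547, 31.124746322631836), 53.099849700927734) [597.38713754 110.82480596  94.        ]
top disc ((251.0232391357422, 172.58099365234375), (21.1680850982666, 21.63115882873535), 103.2739028930664) [596.60884058  90.00970863  70.5       ] head ((250.4947509765625, 169.7758026123047), (8.294941902160645, 9.264174461364746), 95.5633544921875) [597.04861271  91.34863222  94.        ]
```

```bash
python3 -m pendant '[[[0.02,0.01,0],[0,0,0],-1],[[0.045,-0.094,0],[0,0,0],-1],[[0.045,-0.094,0],[0,0,0],-1],[[0.045,-0.094,0],[0,0,0],-1],[[0.045,-0.094,0],[0,0,0],-1],[[0.045,-0.094,0],[0,0,0],-1],[[0.045,-0.094,0],[0,0,0],-1],[[0.045,-0.094,0],[0,0,0],-1],[[0.045,-0.094,0],[0,0,0],-1],[[0,0,0],[0,0,0],-1]]'
```

```text
time: 6.13
tool_pos: [577.6, 130.6, 96.8]
tcp_rot: [3.141, 0.001, 2.022]
contact_force: [0.7, -0.4, 0.9]
grip_width: 11.9
finger_force: 30.0
```

```bash
python3 -m pendant '[[[0.022,-0.045,0],[0,0,0],-1],[[0.022,-0.045,0],[0,0,0],-1],[[0.022,-0.045,0],[0,0,0],-1],[[0.022,-0.045,0],[0,0,0],-1],[[0.022,-0.045,0],[0,0,0],-1],[[0.022,-0.045,0],[0,0,0],-1],[[0.022,-0.045,0],[0,0,0],-1],[[0.022,-0.045,0],[0,0,0],-1],[[0.01,-0.02,0],[0,0,0],-1],[[0,0,0],[0,0,0],-1]]'
python3 - <<'E'
from h import *
from plant import bot
o=bot.get_obs();print(o["tool_pos"],o["contact_force"],o["moment"])
b=bot.capture("scene");cv2.imwrite("pics/s4.png",b);cv2.imwrite("pics/c5.png",cv2.resize(b[160:280,220:320],None,fx=5,fy=5,interpolation=2))
E
```

```text
time: 6.97
tool_pos: [582.9, 119.7, 96.8]
tcp_rot: [3.141, 0.0, 2.022]
contact_force: [-1.1, 0.6, 1.4]
grip_width: 11.8
finger_force: 30.0
[582.90425416 119.71256451  96.77404463] [-1.05180127  0.60799005  1.39200559] [ 0.09825516 -0.05386752 -0.03548259]
```

View pics/c5.png

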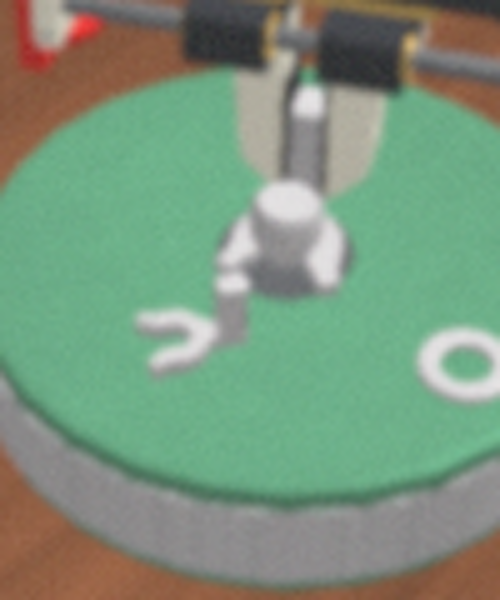

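The clip now straddles the neck under the head (head at crop (288,205), arms either side at (237,250) and (330,265)). I push on until it meets resistance.

```bash
python3 -m pendant '[[[0.014,-0.03,0],[0,0,0],-1],[[0.014,-0.03,0],[0,0,0],-1],[[0.014,-0.03,0],[0,0,0],-1],[[0,0,0],[0,0,0],-1],[[0,0,0],[0,0,0],-1],[[0,0,0],[0,0,0],-1],[[0,0,0],[0,0,0],-1],[[0,0,0],[0,0,0],-1],[[0,0,0],[0,0,0],-1],[[0,0,0],[0,0,0],-1]]'
```

```text
time: 7.85
tool_pos: [583.1, 119.1, 96.9]
tcp_rot: [-3.141, -0.003, 2.022]
contact_force: [-2.6, 7.6, 3.9]
grip_width: 11.7
finger_force: 30.0
```

Resistance (8 N) came exactly at the predicted home position. Next I relieve the push, open and lift away.

```bash
python3 -m pendant '[[[-0.028,0.06,0],[0,0,0],-1],[[0,0,0],[0,0,0],-1],[[0,0,0],[0,0,0],-0.7],[[0,0,0],[0,0,0],-0.5],[[0,0,0],[0,0,0],-0.3],[[0,0,0],[0,0,0],-0.3],[[0,0,0],[0,0,0],-0.3],[[0,0,0],[0,0,0],-0.3],[[0,0,0.1],[0,0,0],-0.3],[[0,0,0.2],[0,0,0],-0.3]]'
python3 -m pendant '[[[0,0,0.4],[0,0,0],-0.3],[[0,0,0.7],[0,0,0],-0.3],[[0,0,0.7],[0,0,0],-0.3],[[0,0,0.7],[0,0,0],-0.3],[[0,0.5,0.7],[0,0,0],-0.3],[[-0.5,0.8,0.7],[0,0,0],-0.3],[[-0.5,0.8,0.5],[0,0,0],-0.3],[[-0.5,0.8,0.3],[0,0,0],-0.3],[[-0.5,0.8,0],[0,0,0],-0.3],[[-0.5,0.8,0],[0,0,0],-0.3]]'
python3 - <<'E'
from h import *
from plant import bot
b=bot.capture("scene");c=bot.capture("top")
cv2.imwrite("pics/c6.png",np.hstack([cv2.resize(b[160:260,220:320],None,fx=4,fy=4,interpolation=2),cv2.resize(c[125:225,200:300],None,fx=4,fy=4,interpolation=2)]))
E
```

```text
time: 8.68
tool_pos: [582.7, 119.0, 105.4]
tcp_rot: [-3.14, -0.001, 2.022]
contact_force: [-0.9, 0.3, -0.3]
grip_width: 31.9
finger_force: 0.0
time: 9.52
tool_pos: [507.7, 255.2, 248.4]
tcp_rot: [3.139, 0.0, 2.022]
contact_force: [0.8, 0.7, -0.3]
grip_width: 32.1
finger_force: 0.0
```

View pics/c6.png

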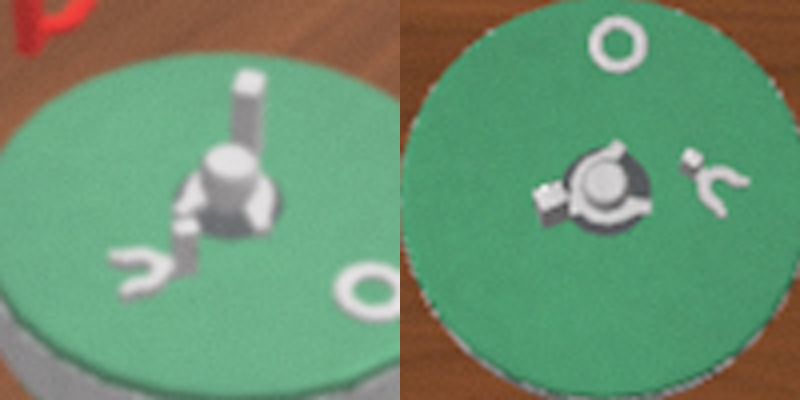

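The clip surrounds the neck, flat under the head, at (605,185) in the right-hand crop. The small clip is unmoved and the gripper is clear.

```bash
python3 -c "
from plant import bot
print(bot.close_job())"
```

```text
the job is handed in; nothing more can be done
None
```

The larger clip is fully home in the spindle groove and lies flat under the head. It has been let go, the smaller clip has not moved, and the job was handed in at about 10 s; no verdict came back.

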